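Set the saw fence with its crank

TASK

Set the saw fence on the bench: pick up the loose crank, fit its square socket fully down onto the upright square shaft of the fence unit, and wind it clockwise (seen from above) round full circles until the fence's pointer is in line with the pointer of the setting stop. Move the fence only by the crank, and leave the crank on the shaft. Do not shift the setting stop and leave the offcut, hammer and glue bottle alone.

Things in the scene. Friction and masses are not known exactly. Their poses are not given: they have to be found in the camera images.
- unit: Fixed green fence unit. Origin on the bench under the square shaft's axis; x from shaft to rail, y along the rail, z up. Gearbox 100 x 110 mm (x, y), 52 mm high, round the shaft; rail 340 mm long (y), 50 wide, 45 high at x = 165 mm. Apart from shaft and crank, nothing of it within 115 mm of the shaft's axis stands above 66 mm.
- shaft: Upright steel shaft, 18 mm square (flats face its x and y). Origin on its axis on top of its round collar (diameter 44 mm), 60 mm above the bench; the square rises 22 mm from there, then tapers over 9 mm to 9 mm square. Stiff: 0.13 N m (1.5 N at the crank's knob), stays where left. Clockwise from above drives the fence along the unit's +y, 18 mm per turn; anticlockwise drives it back.
- crank: Loose crank, about 0.4 kg, standing hub down on the bench left or right of the unit. Origin at the centre of the hub's underside, x along the arm to the knob, z up. Dark steel hub 40 x 40 mm, 60 high, in its underside a 20.5 mm square socket 34 deep, sides parallel to the hub's. Home on the shaft its origin meets the shaft's (hub on collar), with about 0.15 rad of play.
- knob: Upright wooden knob of the crank, diameter 28 mm, 48 mm high, spins freely on its pin; push it round to wind. Origin at its lower end on its axis: 90 mm along x and 45 mm above the crank's origin. The flat arm below it is 24 mm wide, reaches to x = 103 mm and lies 36 to 44 mm above the crank's underside.
- fence: Fence sliding along the unit's y on the rail, driven only by the shaft's screw: green saddle 55 x 90 x 20 mm and aluminium plate 180 mm long (x), 12 mm thick, top 141 mm above the bench, beginning 175 mm from the shaft's axis in the unit's x. Origin on the bench in line with the plate in y, axes as the unit's. Cannot be pushed along by hand.
- fence_pointer (a point): Tip of the fence's steel pointer (flat bar 12 mm wide, points to the unit's -x, at x = 116 mm of the unit), 66 mm above the bench; travels along the unit's y with the fence. Starts 30 to 60 mm short (towards the unit's -y) of the stop's pointer.
- stop_pointer (a point): Tip of the setting stop's flat steel pointer (12 mm wide, points to the unit's +x, at x = 113 mm), 66 mm above the bench. The stop is a steel block 24 x 26 mm, 66 high, between gearbox and rail, clamped at a different place along y each time; axes as the unit's. The fence is set when both tips have the same y in the unit's frame; they never touch.
- offcut: Bystander: loose pale wood block 120 x 60 x 42 mm, origin at the centre of its underside; on the opposite side of the unit from the crank.
- mallet: Bystander: hammer, 240 mm long, lying on the bench at the far left; origin under its middle, x along the handle to the head.
- glue: Bystander: white glue bottle, diameter 64 mm, 170 mm high, standing at the far right; origin at the centre of its underside.
Things that resemble listed ones, but are neither listed nor needed, are in the scene too. What is shaped like the crank but red or white is not meant.

How it is judged:
On the way, in this order (a step that is already met when the one before it is completed fails the run):
1. the crank is fully home on the square shaft (horizontal distance between crank and shaft below 0.004 m and z of crank in the frame of shaft between -0.004 and 0.004 m and angle between crank's own z axis and vertical below 0.1 rad and y of fence_pointer in the frame of stop_pointer below -0.018 m), for 0.2 s.
2. wound with the crank home on the shaft, the fence has come within 12 mm of the stop's pointer (horizontal distance between crank and shaft below 0.004 m and z of crank in the frame of shaft between -0.004 and 0.004 m and angle between crank's own z axis and vertical below 0.1 rad and y of fence_pointer in the frame of stop_pointer above -0.012 m).
At the end, for the whole second after the job is handed in: The crank stands released and at rest, fully home on the shaft (origins within 4 mm sideways and 4 mm in height, tilt under 0.1 rad), and the fence stands still with its pointer within 3 mm of the stop's pointer along the rail (horizontal distance between crank and shaft below 0.004 m and z of crank in the frame of shaft between -0.004 and 0.004 m and angle between crank's own z axis and vertical below 0.1 rad and y of fence_pointer in the frame of stop_pointer between -0.003 and 0.003 m and linear speed of fence below 0.004 m/s and linear speed of crank below 0.02 m/s); the robot touches nothing.
It fails at once if the fence is pushed with the robot instead of the crank (over 5 N) (contact force between any of the fingers, the arm and fence above 5 N).
It fails at once if the setting stop is shifted (distance of stop_pointer from where it was at the start of the episode above 0.003 m).
It fails at once if the offcut is disturbed (distance of offcut from where it was at the start of the episode above 0.03 m).
It fails at once if the hammer is disturbed (distance of mallet from where it was at the start of the episode above 0.03 m).
It fails at once if the glue bottle is disturbed (distance of glue from where it was at the start of the episode above 0.03 m).
It also fails if it takes over 70 s, if anything falls off the work surface, if the arm or the gripper's body presses on something with over 40 N, if the wrist force passes 120 N, or if a joint passes its speed limit or range.

ROBOT

A 6-joint arm with a two-finger parallel gripper is mounted at the origin on the work surface. World frame = base frame: x ahead of the robot, y to its left, z up, the work surface at z = 0. Lengths are in m, angles in rad, forces in N, time in s.
With the tool pointing down it reaches from about 0.25 to 0.775 m from the base axis. Payload 8.9 kg.
Tool frame: the origin (TCP) lies between the finger pads; the fingertips stand 19 mm ahead of it and the grasp point (between the pads) is the TCP; z points along the fingers, y is the line along which they close (so a half turn about z gives the same grasp; the last joint's range is limited). The gripper opens to 85 mm and grips with 20 to 120 N. Pads are 22 mm wide; open, the fingers measure 114 mm over their backs; the gripper's body (76 mm by 85 mm) begins 54 mm behind the grasp point. The pads swing forward as they close: fully open they stand 13 mm farther back than shut.
Start: joints at [1.191, 0.291, -0.153, 1.127, 0, 1.431], TCP at [0.125, 0.51, 0.25] pointing down, gripper open.
Joint ranges: [-2.52, 2.52], [-0.91, 1.74], [-1.3, 1.37], [-1.96, 2.02], [-1.52, 1.47], [-3.14, 3.14]. Speed limits (rad/s): [2.22, 2.22, 2.79, 3.14, 3.14, 3.14].

INTERFACE

Orientations are given as [roll, pitch, yaw] about the fixed x, y, z axes, in that order (R = Rz(yaw) Ry(pitch) Rx(roll)).
In Python, from plant import manip gives the robot as it stands. The module is installed in compiled form; this text tells all that it offers. Calls block until the motion is done:
- manip.movep(position, orientation): joint-space move of the TCP to a pose.
- manip.servo_line(position, rot=None, vel=0.15): straight line of the TCP; rot=None keeps the orientation; vel is the mean speed in m/s.
- manip.movej(angles): joint-space move.
- manip.set_gripper(opening): opening from 0.0 (shut) to 1.0 (fully open); the grip force is fixed at half the most; returns when the fingers have stopped.
- manip.dwell(seconds).
- manip.inverse_kinematics(position, orientation): joint angles nearest the present ones, or None.
- manip.get_state(): the state.
- manip.camera(name): name is "scene" or "side" or "wrist"; returns the picture (400x640x3 uint8, red, green, blue); there is no depth.
- manip.get_calibration(name): a dict with "K" (3x3 intrinsics, pixels), "pose" (4x4, takes a point from camera to world coordinates). Camera axes: x right, y down, z forward; pixel columns grow to the right and rows downward; lengths in m; the calibration is good to about 2 mm. A picture is of the moment at which its call begins: read the wrist's pose just before it. get_calibration takes no time and is no camera call; for the wrist camera it gives the pose at the moment of the call.
A pose or a line that the arm cannot do raises manip.Unreachable and nothing moves.
- manip.sign_off(): hands the job in; it is judged then, once.
The state is a dict: "clock": time; "joint_positions": joint angles; "qvel": joint speeds; "tau": joint torques, N m; "eef_pos": TCP position; "tcp_rot": TCP orientation; "contact_force": force on the tool from outside, world axes, zero at the start; "torque": the same for the moment, N m; "finger_gap": opening from 0.0 (shut) to 1.0 (fully open); "grip_force": force on a finger pad.
Only numpy, scipy, OpenCV 4.12 (cv2) and the standard library are available. Lean on these libraries where they do the work, as an engineer would, in place of code of your own. Each camera call takes 0.05 s, during which the arm holds its last target. There are 200 camera calls.

## Working session

There is one attempt and no reset: what is moved stays moved. The work goes in short steps, each a Python script; the robot and the scene stay as the last script left them, time stands still between calls to the robot, and variables do not carry over. Pictures are saved under pics/ and viewed, at most 10 in all, crops included, and the job is handed in when it is done.

```bash
mkdir -p pics
python3 - <<'E'
from plant import manip
import cv2,numpy as np
np.set_printoptions(precision=4,suppress=True)
for n in("scene","side"):
    im=manip.camera(n); cv2.imwrite(f"pics/{n}0.png",im[:,:,::-1]); c=manip.get_calibration(n); print(n,c["K"],c["pose"])
print(manip.get_state())
E
```

```text
scene [[405.8473   0.     319.1406]
 [  0.     405.8473 195.5106]
 [  0.       0.       1.    ]] [[ 0.693   0.4408 -0.5704  1.195 ]
 [ 0.7206 -0.4483  0.5289 -0.6108]
 [-0.0226 -0.7776 -0.6283  0.7727]
 [ 0.      0.      0.      1.    ]]
side [[400.9243   0.     324.6403]
 [  0.     400.9243 200.3182]
 [  0.       0.       1.    ]] [[-0.9225 -0.2953  0.2485  0.2627]
 [-0.3856  0.676  -0.628   0.6764]
 [ 0.0175 -0.6751 -0.7375  0.9068]
 [ 0.      0.      0.      1.    ]]
{'clock': 0.1, 'joint_positions': array([ 1.1907,  0.2912, -0.154 ,  1.1267, -0.    ,  1.4315]), 'qvel': array([-0.0008, -0.0009,  0.0009, -0.0001,  0.    , -0.0023]), 'tau': array([  0.0017, -53.7978,  33.192 ,   0.0093,  -0.0001,   0.    ]), 'eef_pos': array([0.1251, 0.5095, 0.2498]), 'tcp_rot': array([-3.1404, -0.0001,  2.9008]), 'contact_force': array([ 0.1244, -0.5645, -0.7646]), 'torque': array([ 0.057 ,  0.0611, -0.0052]), 'grip_force': 0.0, 'finger_gap': 1.0027510337504033}
```

View pics/scene0.png

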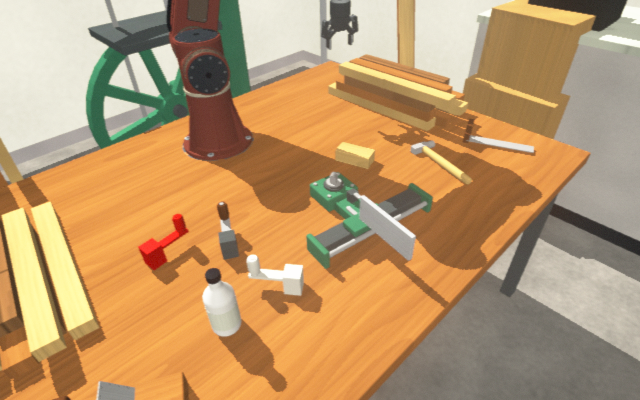

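View pics/side0.png

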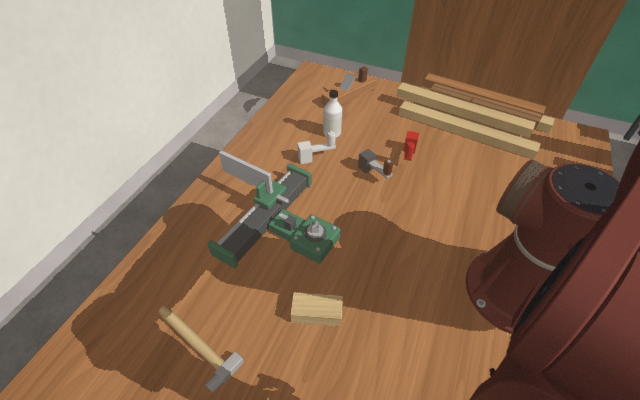

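The scene view shows three crank shapes: red (165,240), white (275,275), and a dark steel hub at (229,244) with a brown knob at (223,210). Dark steel with a wooden knob fits the description. The side view shows it at (368,159), with the shaft at about (316,225). Next I'll take wrist views from above both.

```bash
cat > h.py <<'E'
from plant import manip
import cv2,numpy as np
np.set_printoptions(precision=4,suppress=True)
def ray(c,uv,z):
    d=c["pose"][:3,:3]@np.linalg.solve(c["K"],[uv[0],uv[1],1.]); o=c["pose"][:3,3]
    return o+d*(z-o[2])/d[2]
def proj(c,p):
    q=c["K"]@(c["pose"][:3,:3].T@(np.asarray(p)-c["pose"][:3,3])); return q[:2]/q[2]
def snap(n,f):
    c=manip.get_calibration(n); im=manip.camera(n); cv2.imwrite(f"pics/{f}.png",im[:,:,::-1]); np.savez(f"pics/{f}.npz",**c); return im,c
E
python3 - <<'E'
from h import *
a=manip.get_calibration("side");b=manip.get_calibration("scene")
print("hub",ray(a,(367,155),.06),ray(b,(229,238),.06))
print("knob",ray(a,(388,164),.09),ray(b,(223,205),.093))
S=ray(a,(315,219),.09);print("shaft",S,ray(b,(335,175),.09))
H=ray(a,(367,155),.06)
st=manip.get_state();print(st["clock"])
for n,p,y in(("shaft",S,0),("hub",H,0)):
    for yaw in (0,1.57,-1.57,3.1):
      for dx in (0,-.05,.05):
        q=manip.inverse_kinematics([p[0]+dx,p[1],.3],[np.pi,0,yaw]); print(n,yaw,dx,q)
E
```

```text
hub [ 0.4996 -0.2806  0.06  ] [ 0.5091 -0.2852  0.06  ]
knob [ 0.4197 -0.2333  0.09  ] [ 0.4271 -0.2422  0.093 ]
shaft [0.5355 0.053  0.09  ] [0.5404 0.0601 0.09  ]
0.1
shaft 0 0 [-0.0373  0.2944 -0.0175  1.2589  0.      3.1043]
shaft 0 -0.05 [-0.0411  0.197  -0.1463  1.2275  0.      3.1005]
shaft 0 0.05 [-0.0341  0.3942  0.1267  1.3033  0.      3.1075]
shaft 1.57 0 [-0.0373  0.2944 -0.0175  1.2589  0.      1.5343]
shaft 1.57 -0.05 [-0.0411  0.197  -0.1463  1.2275  0.      1.5305]
shaft 1.57 0.05 [-0.0341  0.3942  0.1267  1.3033  0.      1.5375]
shaft -1.57 0 [-0.0373  0.2944 -0.0175  1.2589  0.     -1.6089]
shaft -1.57 -0.05 [-0.0411  0.197  -0.1463  1.2275  0.     -1.6127]
shaft -1.57 0.05 [-0.0341  0.3942  0.1267  1.3033  0.     -1.6057]
shaft 3.1 0 [-0.0373  0.2944 -0.0175  1.2589  0.      0.0043]
shaft 3.1 -0.05 [-0.0411  0.197  -0.1463  1.2275  0.      0.0005]
shaft 3.1 0.05 [-0.0341  0.3942  0.1267  1.3033  0.      0.0075]
hub 0 0 [-0.6393  0.364   0.0818  1.2886  0.      2.5023]
hub 0 -0.05 [-0.696   0.2784 -0.0395  1.2529  0.      2.4456]
hub 0 0.05 [-0.5905  0.4549  0.2202  1.3361  0.      2.5511]
hub 1.57 0 [-0.6393  0.364   0.0818  1.2886  0.      0.9323]
hub 1.57 -0.05 [-0.696   0.2784 -0.0395  1.2529  0.      0.8756]
hub 1.57 0.05 [-0.5905  0.4549  0.2202  1.3361  0.      0.9811]
hub -1.57 0 [-0.6393  0.364   0.0818  1.2886  0.     -2.2109]
hub -1.57 -0.05 [-0.696   0.2784 -0.0395  1.2529  0.     -2.2675]
hub -1.57 0.05 [-0.5905  0.4549  0.2202  1.3361  0.     -2.1621]
hub 3.1 0 [-0.6393  0.364   0.0818  1.2886  0.     -0.5977]
hub 3.1 -0.05 [-0.696   0.2784 -0.0395  1.2529  0.     -0.6544]
hub 3.1 0.05 [-0.5905  0.4549  0.2202  1.3361  0.     -0.5489]
```

Run:
```python
from h import *
manip.movep([.53,.055,.30],[np.pi,0,2.5])
im,c=snap("wrist","w_shaft"); print(c["pose"],proj(c,[.538,.056,.09]))
manip.movep([.47,-.265,.27],[np.pi,0,2.5])
im2,c=snap("wrist","w_crank"); print(c["pose"],proj(c,[.504,-.283,.06]),manip.get_state()["clock"])
```

```text
[[ 0.5975  0.7726  0.2146  0.4757]
 [ 0.8019 -0.5758 -0.1597  0.0963]
 [ 0.0002  0.2675 -0.9636  0.4245]
 [ 0.      0.      0.      1.    ]] [329.5069 182.1908]
[[ 0.5977  0.7724  0.215   0.4163]
 [ 0.8017 -0.5759 -0.1597 -0.2235]
 [ 0.0005  0.2678 -0.9635  0.3946]
 [ 0.      0.      0.      1.    ]] [329.1933 209.7312] 3.625
```

View pics/w_shaft.png

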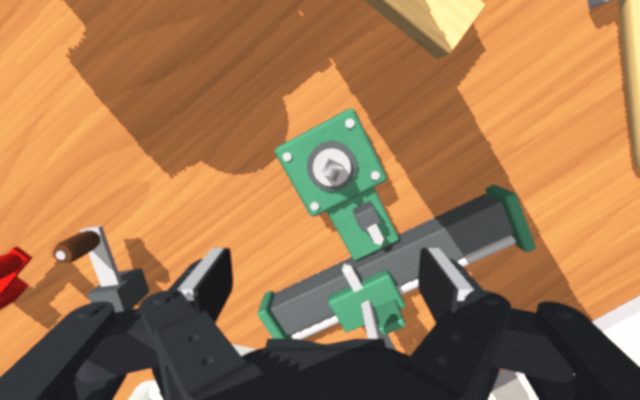

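View pics/w_crank.png

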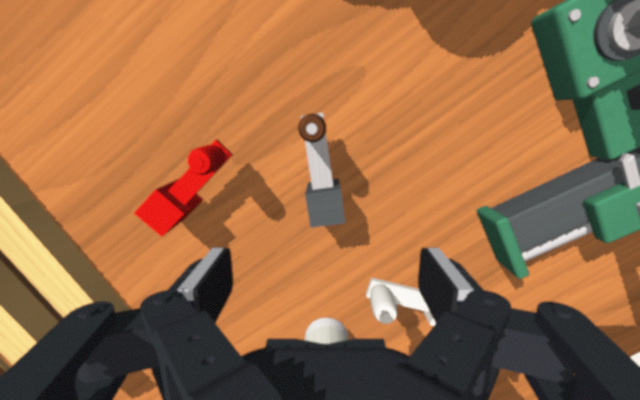

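The shaft view shows the square shaft at (333,168), the stop pointer at (375,232) and the fence pointer at (352,275). The crank view has red (180,190) and white (400,298), which aren't meant. The dark hub at (325,204) with brown knob at (312,127) matches the description; I'll confirm it in a crop.

Run:
```python
from h import *
a=cv2.imread("pics/w_crank.png");b=cv2.imread("pics/w_shaft.png")
A=cv2.resize(a[100:240,265:385],None,fx=4,fy=4,interpolation=cv2.INTER_CUBIC)
A=cv2.resize(A,(343,400)); B=cv2.resize(b[100:340,230:500],(450,400),interpolation=cv2.INTER_CUBIC)
cv2.imwrite("pics/crop1.png",np.hstack([A,B]))
c=dict(np.load("pics/w_crank.npz"));hsv=cv2.cvtColor(a,cv2.COLOR_BGR2HSV)
print(hsv[205,325],hsv[150,318],hsv[160,340],hsv[127,304])
m=((hsv[...,1]<70)&(hsv[...,2]<125)).astype(np.uint8); m[:,:265]=0;m[:,385:]=0;m[240:]=0
n,l,s,ce=cv2.connectedComponentsWithStats(m);i=1+np.argmax(s[1:,4]);print(s[i],ce[i])
ct=max(cv2.findContours((l==i).astype(np.uint8),0,2)[0],key=cv2.contourArea)[:,0]
P=np.array([ray(c,p,.06)[:2]*1000 for p in ct],np.float32);r=cv2.minAreaRect(P);print("hub",r)
k=((hsv[...,0]<15)&(hsv[...,1]>90)&(hsv[...,2]<110)).astype(np.uint8);k[:,:285]=0;k[:,340:]=0;k[150:]=0
mo=cv2.findContours(k,0,2)[0];mo=max(mo,key=cv2.contourArea);(x,y),R=cv2.minEnclosingCircle(mo);print("knob",x,y,R,ray(c,(x,y),.093))
c=dict(np.load("pics/w_shaft.npz"));hsv=cv2.cvtColor(b,cv2.COLOR_BGR2HSV)
g=cv2.inRange(hsv,(60,60,40),(95,255,255));g[:95]=0
ct=max(cv2.findContours(g,0,2)[0],key=cv2.contourArea)
print(cv2.approxPolyDP(ct,4,True)[:,0].tolist())
```

```text
[ 85  15 103] [175  12 132] [ 13 161 125] [ 11 139 110]
[ 306  179   39   48 1333] [325.1575 205.1778]
hub ((494.8360900878906, -282.5074768066406), (38.97505569458008, 51.96272277832031), 61.51438903808594)
knob 312.14129638671875 127.73912811279297 13.334474563598633 [ 0.4206 -0.2418  0.093 ]
[[347, 110], [275, 151], [310, 213], [328, 211], [356, 260], [399, 238], [372, 188], [385, 175], [354, 112]]
```

View pics/crop1.png

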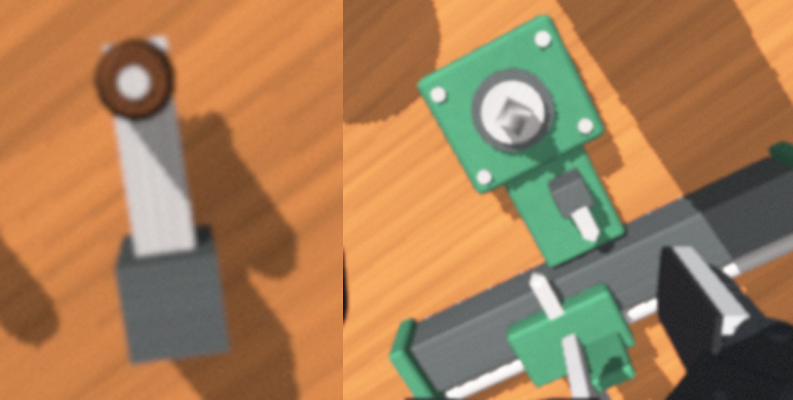

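The crop confirms the dark steel hub with brown knob. On the unit, the gearbox screws are at image (349,123), (287,157), (375,176), (315,207); the stop tip is at about (380,244) and the fence tip at about (346,266).

Run:
```python
from h import *
c=dict(np.load("pics/w_shaft.npz"));b=cv2.imread("pics/w_shaft.png")
s=[ray(c,p,.054)[:2] for p in((349.4,123.4),(287,157),(314.6,206.8),(375.2,175.6))]
print(np.array(s),np.mean(s,0)); d=[s[i]-s[i-1] for i in range(4)];print([np.degrees(np.arctan2(*v[::-1])) for v in d],[np.linalg.norm(v) for v in d])
hsv=cv2.cvtColor(b,cv2.COLOR_BGR2HSV); g=cv2.inRange(hsv,(60,60,40),(95,255,255))
hole=((g==0)*255).astype(np.uint8)
n,l,st,ce=cv2.connectedComponentsWithStats(hole);i=l[168,333];print(st[i],ce[i])
ct=max(cv2.findContours((l==i).astype(np.uint8),0,2)[0],key=cv2.contourArea);e=cv2.fitEllipse(ct);print(e,ray(c,e[0],.058))
# rail bottom/top long edge direction: green gearbox corners
for p in((347,110),(275,151),(310,213)): print(ray(c,p,.052)[:2])
print("tips stop",ray(c,(380,244),.066),"fence",ray(c,(345.8,265.6),.066))
```

```text
[[0.5026 0.1113]
 [0.49   0.0294]
 [0.5588 0.0183]
 [0.5711 0.1007]] [0.5306 0.0649]
[np.float64(171.1848961956691), np.float64(-98.79075882583909), np.float64(-9.164800462422267), np.float64(81.47875313261238)] [np.float64(0.0692981830279009), np.float64(0.08291280532179846), np.float64(0.06969167744635994), np.float64(0.08333924454573972)]
[ 307  141   50   50 1898] [331.3383 165.6844]
((331.3107604980469, 165.66964721679688), (48.26797103881836, 48.36284255981445), 68.97401428222656) [0.5292 0.0657 0.058 ]
[0.4889 0.1179]
[0.4759 0.022 ]
[0.5622 0.0083]
tips stop [0.643  0.0567 0.066 ] fence [0.6417 0.0054 0.066 ]
```

Run:
```python
from h import *
cy=2.644
manip.movep([.500,-.285,.13],[np.pi,0,cy])
manip.servo_line([.500,-.285,.042],vel=.12)
manip.set_gripper(0.0)
s=manip.get_state();print(s["finger_gap"],s["grip_force"],s["eef_pos"],s["tcp_rot"],s["contact_force"])
manip.servo_line([.500,-.285,.21],vel=.15)
s=manip.get_state();print(s["finger_gap"],s["grip_force"],s["contact_force"],s["torque"])
manip.movep([.530,.0652,.21],[np.pi,0,np.radians(171.15)])
snap("side","s1");snap("wrist","w1");im,_=snap("scene","c1")
s=manip.get_state();print(s["eef_pos"],s["tcp_rot"],s["contact_force"],s["torque"],s["clock"])
a=cv2.imread("pics/s1.png")[120:280,210:400];b=cv2.imread("pics/c1.png")[90:250,260:450]
cv2.imwrite("pics/crop2.png",np.hstack([cv2.resize(x,(398,335),interpolation=cv2.INTER_CUBIC) for x in(a,b)]))
```

```text
0.45839651613475596 60.90043708914891 [ 0.5003 -0.2854  0.0426] [-3.1412  0.001   2.6439] [-0.8569 -0.6023  5.1986]
0.46478495889756954 60.794761542929336 [-0.0746  0.2782 -5.5397] [-0.0079 -0.0514 -0.0021]
[0.5303 0.0641 0.21  ] [-3.1414  0.0002  2.9853] [ 0.2188  0.4692 -5.8439] [ 0.0169 -0.0381  0.0059] 8.375
```

View pics/crop2.png

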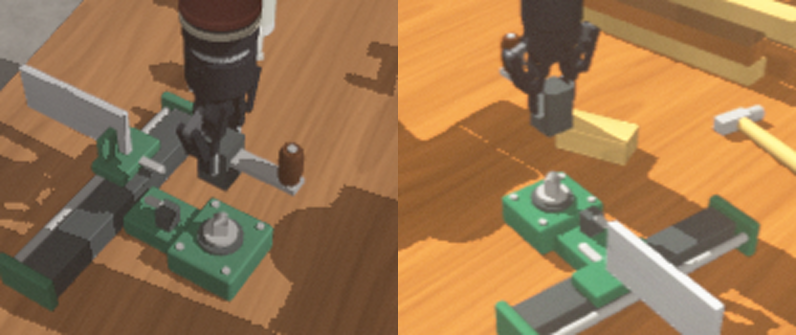

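The crank is held upright with its knob toward the robot, and the shaft top is at about (316,223) side and (333,174) scene. I'll descend in force-checked steps.

Run:
```python
from h import *
a=manip.get_calibration("side");b=manip.get_calibration("scene")
print(ray(a,(316,223),.09),ray(b,(333,174.5),.09))
for z in(.14,.131,.127,.123,.119,.115,.111,.107,.104,.1025):
    manip.servo_line([.530,.0657,z],vel=.06)
    s=manip.get_state();f=s["contact_force"];print(z,s["eef_pos"],f,s["torque"])
    if f[2]>25 or np.hypot(*f[:2])>20: break
print(s["clock"])
```

```text
[0.5276 0.0644 0.09  ] [0.5346 0.0579 0.09  ]
0.14 [0.5303 0.0657 0.1404] [-0.5201 -0.0536 -4.9661] [-0.0263 -0.0871  0.0233]
0.131 [0.5295 0.0657 0.1305] [-0.0379 -0.0447 -4.5764] [-0.0023 -0.0602  0.007 ]
0.127 [0.5303 0.0654 0.127 ] [ 0.4866 -1.922  -5.1666] [-0.4512 -0.2566  0.0345]
0.123 [0.531  0.0651 0.1248] [-3.8601 -4.4511 15.426 ] [-1.0065  0.902   0.071 ]
0.119 [0.5328 0.0649 0.1232] [-5.3231 -4.7195 37.2608] [-1.2129  1.6095 -0.035 ]
10.7417
```

Run:
```python
from h import *
x,y=.5285,.0642
for k in range(4):
    manip.servo_line([x,y,.127],vel=.06)
    ok=True
    for z in(.124,.121,.118,.114,.110,.106,.1035,.1022):
        manip.servo_line([x,y,z],vel=.06)
        s=manip.get_state();f=s["contact_force"];print(z,s["eef_pos"],f,s["torque"])
        if f[2]>15 or np.hypot(*f[:2])>20: ok=False;break
    if ok or z<.112: break
    d=f[:2]/max(np.linalg.norm(f[:2]),1); x+=.001*d[0]; y+=.001*d[1]; print("try",x,y)
print(s["clock"])
```

```text
0.124 [0.5314 0.0644 0.1246] [ 9.0337 -0.2557  2.7736] [-0.0671 -2.1673  0.015 ]
0.121 [0.532  0.0643 0.1235] [ 3.7106 -0.6217 24.8902] [-0.0276 -0.7177  0.0881]
try 0.5294862518299001 0.06403475070947572
0.124 [0.5316 0.0642 0.1244] [8.3814 0.5023 3.8198] [ 0.2285 -2.0657  0.0459]
0.121 [0.5321 0.0643 0.1235] [ 1.2336 -0.0852 28.2647] [ 0.2307 -0.3549 -0.0068]
try 0.5304838738309786 0.06396582797763722
0.124 [0.5319 0.0642 0.1242] [7.0691 0.5126 5.4488] [ 0.3637 -1.572   0.0579]
0.121 [0.5323 0.0642 0.1234] [-1.3407  1.0081 31.5164] [0.2587 0.3338 0.0495]
try 0.5296845939619047 0.0645667869536857
0.124 [0.5317 0.0645 0.1243] [ 8.3581 -0.8759  6.2889] [-0.0526 -2.0151  0.0599]
0.121 [0.5321 0.0644 0.1234] [-0.5829 -0.8122 32.2342] [-0.1771 -0.1628  0.063 ]
try 0.5291016516353089 0.06375455470142669
13.7833
```

Run:
```python
from h import *
y=.0643
for x in (.5325,.534,.5355):
    manip.servo_line([x,y,.127],vel=.06)
    ok=True
    for z in(.124,.121,.118,.114,.110,.106,.1035,.1022):
        manip.servo_line([x,y,z],vel=.06)
        s=manip.get_state();f=s["contact_force"];print(z,s["eef_pos"],s["tcp_rot"],f,s["torque"])
        if f[2]>15 or np.hypot(*f[:2])>20: ok=False;break
    if ok or z<.112: break
print(s["clock"])
```

```text
0.124 [0.5327 0.0644 0.1241] [3.1414 0.0004 2.9872] [ 0.6796  0.1014 10.8886] [ 0.0591 -0.1612  0.0715]
0.121 [0.5332 0.0643 0.1231] [3.1414 0.0024 2.9873] [-6.2772 -0.4262 34.3243] [-0.0808  1.4513  0.0756]
0.124 [0.5336 0.0643 0.124 ] [-3.1414 -0.0007  2.9872] [-3.0899  0.4277 11.9452] [-0.0347  0.8786  0.0834]
0.121 [0.5346 0.0642 0.1229] [-3.1415  0.0022  2.9872] [-6.3515 -0.1366 30.0678] [-0.2075  1.7952  0.0055]
0.124 [0.5349 0.0642 0.1238] [-3.1412 -0.0011  2.9872] [-3.7942 -0.7204  9.0229] [-0.0666  1.0529  0.0605]
0.121 [0.5361 0.0641 0.1226] [-3.1414  0.0021  2.9871] [-5.6103 -0.4491 26.0788] [-0.1977  1.763  -0.0014]
16.0417
```

The socket stops where the shaft becomes full square, whatever the lateral offset. So the shaft is probably turned relative to the unit. I'll enlarge the shaft in the first wrist view.

Run:
```python
from h import *
manip.servo_line([.532,.0643,.16],vel=.15)
# wrist view with shaft in front of the camera, crank still in hand
c=manip.get_calibration("wrist");print(proj(c,[.531,.0645,.085]))
manip.movep([.56,.0643,.24],[np.pi,0,np.radians(171.15)])
im,c=snap("wrist","w2");print(proj(c,[.531,.0645,.085]),manip.get_state()["clock"])
b=cv2.imread("pics/w_shaft.png")[138:194,305:361]
u,v=proj(c,[.531,.0645,.085]).astype(int);u=np.clip(u,40,600);v=np.clip(v,40,360)
d=cv2.imread("pics/w2.png")[v-40:v+40,u-40:u+40]
cv2.imwrite("pics/crop3.png",np.hstack([cv2.resize(x,(400,400),interpolation=cv2.INTER_CUBIC) for x in(b,d)]))
```

```text
[325.0459 215.2394]
[320.2616 157.4175] 16.9333
```

View pics/crop3.png

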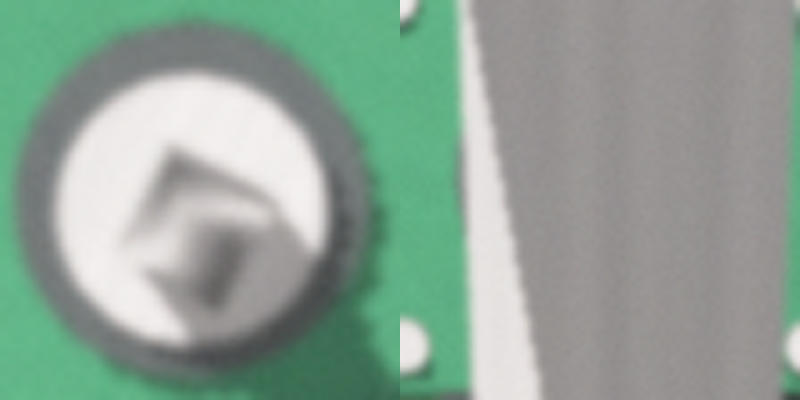

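Left crop: the shaft's square is indeed turned. Its near base corner is at (329,159), with base edges running to about (345,167) and (322.5,171.6). I'll project these onto the collar plane.

Run:
```python
from h import *
c=dict(np.load("pics/w_shaft.npz"));s=56/400
P=[ray(c,(305+s*u,138+s*v),.06)[:2] for u,v in((172,148),(280,205),(125,240))]
A=[np.degrees(np.arctan2(*(p-P[0])[::-1])) for p in P[1:]];print(P,A,[np.linalg.norm(p-P[0]) for p in P[1:]])
print([a%90 for a in A])
```

```text
[array([0.5207, 0.0687]), array([0.5389, 0.0774]), array([0.5283, 0.0534])] [np.float64(25.474764892065675), np.float64(-63.54897439668054)] [np.float64(0.020174195045534773), np.float64(0.01711284626255908)]
[np.float64(25.474764892065675), np.float64(26.451025603319458)]
```

Run:
```python
from h import *
x,y=.5324,.0644
manip.movep([x,y,.16],[np.pi,0,np.radians(206-360)])
manip.servo_line([x,y,.131],vel=.1)
for z in(.127,.124,.121,.118,.114,.110,.106,.1035,.102):
    manip.servo_line([x,y,z],vel=.06)
    s=manip.get_state();f=s["contact_force"];print(z,s["eef_pos"],s["tcp_rot"],f,s["torque"])
    if f[2]>25 or np.hypot(*f[:2])>20: break
print(s["clock"],s["joint_positions"])
```

```text
0.127 [0.5326 0.0644 0.1273] [-3.1414  0.0004 -2.688 ] [-0.6257 -0.6941 -5.0792] [ 0.0282 -0.0809 -0.0183]
0.124 [0.5333 0.0645 0.1244] [-3.1411  0.0017 -2.6878] [ 3.8698  1.5504 -3.5736] [ 0.3165 -0.796   0.0232]
0.121 [0.5335 0.0649 0.121 ] [ 3.1415  0.0025 -2.6876] [ 5.918   3.453  -6.6097] [ 0.8586 -1.4522 -0.0458]
0.118 [0.5335 0.065  0.118 ] [ 3.1413  0.0025 -2.6875] [ 5.8346  3.2553 -5.4907] [ 0.9471 -1.4148 -0.0343]
0.114 [0.5335 0.065  0.1138] [ 3.1413  0.0023 -2.6875] [ 5.7476  4.6442 -6.5462] [ 1.0575 -1.5483 -0.0289]
0.11 [0.5334 0.065  0.1098] [ 3.1413  0.0023 -2.6875] [ 5.6042  4.4248 -6.4414] [ 1.03   -1.5855 -0.0644]
0.106 [0.5335 0.065  0.1058] [ 3.1413  0.0024 -2.6875] [ 7.2101  4.8544 -6.7934] [ 1.0892 -1.6546 -0.0017]
0.1035 [0.5335 0.065  0.1034] [ 3.1413  0.0024 -2.6875] [ 5.755   3.8246 -6.4349] [ 1.1268 -1.4131 -0.0325]
0.102 [0.5335 0.065  0.1022] [ 3.1414  0.0026 -2.6875] [ 4.5892  3.7998 -2.3453] [ 1.0772 -1.2688  0.0224]
20.2583 [-0.0156  0.4417 -0.3497  0.7772  0.0013 -0.4697]
```

Run:
```python
from h import *
x,y=.5335,.0652
manip.servo_line([x,y,.1012],vel=.06)
manip.set_gripper(1.0)
manip.servo_line([x,y,.2],vel=.2)
manip.movep([.52,.05,.30],[np.pi,0,np.radians(171)])
im,c=snap("wrist","w3");print(proj(c,[.5328,.0648,.12]),proj(c,[.452,.0253,.153]),manip.get_state()["clock"])
cv2.imwrite("pics/crop4.png",cv2.resize(cv2.imread("pics/w3.png")[60:340,170:500],(700,594),interpolation=cv2.INTER_CUBIC))
```

```text
[341.6568 193.4967] [283.416  118.0432] 22.325
```

View pics/crop4.png

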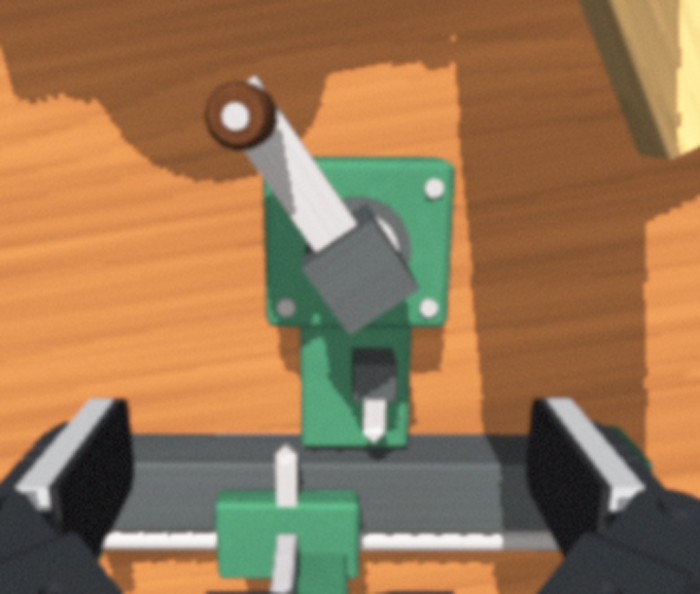

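The crank sits level on the shaft. In image pixels the knob top is at (281,115), hub top about (340,188), stop tip (346,268) and fence tip (305,271). Now I'll compute the gap and the winding circle.

```bash
cat >> h.py <<'E'
UY=np.radians(-8.85)
def gap(c,fp,sp):
    d=ray(c,fp,.066)-ray(c,sp,.066); return -np.sin(UY)*d[0]+np.cos(UY)*d[1], np.cos(UY)*d[0]+np.sin(UY)*d[1]
E
python3 - <<'E'
from h import *
c=dict(np.load("pics/w3.npz"));k=2.1212
f=lambda u,v:(170+u/k,60+v/k)
K=ray(c,f(235,116),.153);H=ray(c,f(360,272),.120);d=(K-H)[:2]
print("knob",K,"hub",H,np.linalg.norm(d),np.degrees(np.arctan2(d[1],d[0])))
print("gap",gap(c,f(286,447),f(374,441)))
for z in (.14,):
  for a in np.arange(0,360,45):
    q=manip.inverse_kinematics([.533+.09*np.cos(np.radians(a)),.065+.09*np.sin(np.radians(a)),z],[np.pi,0,np.radians(171)]);print(a,q)
E
```

```text
knob [0.449  0.0236 0.153 ] hub [0.5271 0.0636 0.12  ] 0.08778085457770866 -152.88869433000892
gap (np.float64(-0.05247452194019761), np.float64(0.003938042578997362))
0 [-0.0127  0.5564 -0.0382  0.9762  0.      0.1444]
45 [ 0.0926  0.5278 -0.0882  0.9547  0.      0.2497]
90 [ 0.1513  0.4316 -0.2504  0.8888  0.      0.3084]
135 [ 0.1171  0.3147 -0.433   0.8231  0.      0.2742]
180 [-0.0179  0.2477 -0.5297  0.7935  0.      0.1392]
225 [-0.1531  0.285  -0.4766  0.8092  0.      0.004 ]
270 [-0.1839  0.3948 -0.3097  0.8663  0.     -0.0268]
315 [-0.1202  0.5036 -0.1299  0.9373  0.      0.0369]
```

```bash
cat >> h.py <<'E'
def wind(C,a0,a1,R=.09,z=.138,step=10,vel=.15,verbose=4):
    n=max(1,int(round(abs(a1-a0)/step)))
    for i in range(1,n+1):
        a=np.radians(a0+(a1-a0)*i/n)
        manip.servo_line([C[0]+R*np.cos(a),C[1]+R*np.sin(a),z],vel=vel)
        s=manip.get_state();f=s["contact_force"]
        er=np.array([np.cos(a),np.sin(a)])
        if i%verbose==0 or i==n: print(round(np.degrees(a)),s["eef_pos"],f,"rad %.1f tan %.1f"%(f[:2]@er,f[1]*er[0]-f[0]*er[1]),"%.2f"%s["clock"])
        if np.linalg.norm(f)>45: print("STOP",f);return np.degrees(a)
    return a1
E
python3 - <<'E'
from h import *
C=np.array([.5315,.0647])
K=C+.09*np.array([np.cos(np.radians(207)),np.sin(np.radians(207))])
manip.set_gripper(.7)
manip.movep([*K,.21],[np.pi,0,np.radians(171)])
manip.servo_line([*K,.138],vel=.12)
manip.set_gripper(0.)
s=manip.get_state();print(s["finger_gap"],s["grip_force"],s["eef_pos"],s["contact_force"])
wind(C,207,147,verbose=1)
E
```

```text
0.3077216709613731 58.81646221168921 [0.4516 0.0237 0.1385] [-2.0247 -0.8482  5.5162]
197 [0.4457 0.0387 0.1383] [-0.1859  0.9579  2.3904] rad -0.1 tan -1.0 24.64
187 [0.4426 0.0538 0.1381] [1.2377 0.8454 1.6674] rad -1.3 tan -0.7 24.90
177 [0.4422 0.0693 0.1381] [1.4563 1.2851 0.8918] rad -1.4 tan -1.4 25.16
167 [0.4443 0.0847 0.138 ] [ 3.6722 -0.5251  0.2833] rad -3.7 tan -0.3 25.42
157 [0.4491 0.0996 0.138 ] [ 5.2079 -1.2442 -0.7619] rad -5.3 tan -0.9 25.68
147 [0.4562 0.1132 0.1379] [ 4.0071 -2.8726  0.1451] rad -4.9 tan 0.2 25.93
```

Run:
```python
from h import *
C=np.array([.5323,.0645])
a=wind(C,147,-693,step=12,vel=.22,verbose=7)
im,c=snap("wrist","w4"); snap("side","s4"); print(a,manip.get_state()["clock"])
print(proj(c,[.6425,.0567,.066]))
```

```text
63 [0.5739 0.1447 0.1386] [2.3963 4.3065 6.4395] rad 4.9 tan -0.2 27.68
-21 [0.6169 0.0303 0.1389] [ 5.908  -2.5693  5.7232] rad 6.4 tan -0.3 29.43
-105 [ 0.5066 -0.0223  0.138 ] [-0.4861 -0.9655  6.8139] rad 1.1 tan -0.2 31.18
-189 [0.4437 0.0784 0.1379] [ 3.9923  0.4966 -0.19  ] rad -3.9 tan -1.1 32.93
-273 [0.5367 0.1545 0.1382] [1.1082 2.9884 7.034 ] rad 3.0 tan -1.0 34.68
-357 [0.6233 0.0681 0.139 ] [ 7.4931 -0.7227  5.4037] rad 7.4 tan -1.1 36.43
-441 [ 0.5444 -0.0254  0.1384] [-0.1722 -5.6338  7.6027] rad 5.5 tan -1.1 38.18
-525 [0.4457 0.0413 0.138 ] [2.4139 1.6209 2.4465] rad -2.8 tan -0.9 39.93
-609 [0.4995 0.1483 0.1379] [0.2894 0.6144 4.6942] rad 0.5 tan -0.5 41.68
-693 [0.6136 0.1049 0.1389] [6.8132 2.5753 6.4553] rad 7.2 tan -0.8 43.43
-693 43.5333
[262.9827 265.7875]
```

Run:
```python
from h import *
C=np.array([.5325,.0645])
a=wind(C,-693,-793,step=12,vel=.22,verbose=8)
p=manip.get_state()["eef_pos"]
manip.set_gripper(.7)
manip.servo_line([p[0],p[1],.21],vel=.25)
manip.movep([.55,.05,.27],[np.pi,0,np.radians(171)])
im,c=snap("wrist","w5");print(proj(c,[.6425,.0567,.066]),manip.get_state()["clock"])
u,v=proj(c,[.62,.05,.066]).astype(int)
print(u,v)
cv2.imwrite("pics/crop5.png",cv2.resize(cv2.imread("pics/w5.png")[120:320,220:450],(690,600),interpolation=cv2.INTER_CUBIC))
```

```text
-793 [ 0.5571 -0.0229  0.1385] [ 0.6935 -5.9733  7.8788] rad 5.9 tan -1.1 45.53
[342.764  255.4645] 46.9167
334 238
```

View pics/crop5.png

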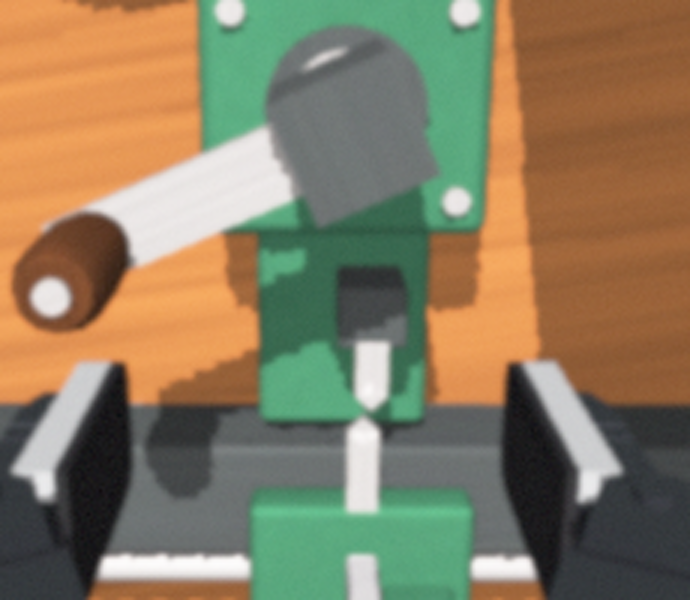

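The stop tip is at crop (371,408) and the fence tip at (362,420), so the fence is slightly short.

Run:
```python
from h import *
c=dict(np.load("pics/w5.npz"))
f=lambda u,v:(220+u/3,120+v/3)
print(gap(c,f(362,420),f(371,408)))
K=ray(c,f(50,298),.153);print("knob",K,np.array([.5325,.0645])+.09*np.array([np.cos(np.radians(-793)),np.sin(np.radians(-793))]))
# unit yaw check: gearbox screws lines (z .054)
S=[ray(c,f(*p),.054)[:2] for p in((230,12),(464,12),(456,202))];print(np.degrees(np.arctan2(*(S[1]-S[0])[::-1]))-90,np.degrees(np.arctan2(*(S[2]-S[1])[::-1])))
```

```text
(np.float64(-0.003381046797751539), np.float64(0.005033830538930408))
knob [ 0.5549 -0.023   0.153 ] [ 0.5588 -0.0216]
-8.90618016543388 -8.959996708805662
```

Run:
```python
from h import *
C=np.array([.5323,.0645]); a=np.radians(-793); K=C+.09*np.array([np.cos(a),np.sin(a)])
manip.movep([*K,.2],[np.pi,0,np.radians(171)])
manip.servo_line([*K,.138],vel=.15)
manip.set_gripper(0.)
wind(C,-793,-859,step=11,vel=.2,verbose=3)
p=manip.get_state()["eef_pos"]
manip.set_gripper(.7)
manip.servo_line([p[0],p[1],.21],vel=.25)
manip.movep([.55,.05,.27],[np.pi,0,np.radians(171)])
im,c=snap("wrist","w6");print(manip.get_state()["clock"])
cv2.imwrite("pics/crop6.png",cv2.resize(cv2.imread("pics/w6.png")[120:320,220:450],(690,600),interpolation=cv2.INTER_CUBIC))
```

```text
-826 [ 0.5067 -0.0222  0.1386] [-1.7608 -2.6404  7.4388] rad 3.0 tan -1.0 49.12
-859 [0.4641 0.0057 0.1384] [-2.8612 -1.1008  6.9132] rad 2.9 tan -1.0 49.87
51.3083
```

View pics/crop6.png

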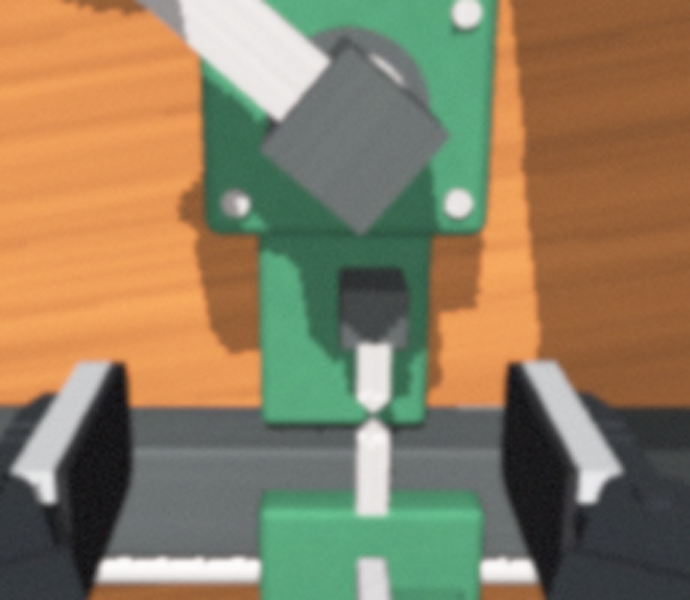

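The stop tip (374,409) and fence tip (374,420) are now in line, the hub sits on the collar, and the robot is clear. Handing in.

```bash
python3 -c "
from plant import manip
manip.dwell(.3);print(manip.sign_off())"
```

```text
the job is handed in; nothing more can be done
None
```

The crank is fully down on the shaft and was wound about 2.96 turns clockwise until the fence pointer lined up with the stop pointer to within about 0.5 mm in the last wrist view; the job was handed in at about 52 s and returned no verdict.

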